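Hang the spice caddy on the rail and lock it under the hood

ROBOT

A 6-joint arm with a two-finger parallel gripper is mounted at the origin on a cart in front of the work surface, level with it; the furniture and walls round the work are solid. World frame = base frame: x ahead of the robot, y to its left, z up, the work surface at z = 0. Lengths are in mm, angles in rad, forces in N, time in s.
With the tool pointing down it reaches from about 275 to 1000 mm from the base axis. Payload 8.4 kg.
Tool frame: the origin (TCP) lies on the centre line of the jaws, within the pads' length; the fingertips stand 14 mm ahead of it and the grasp point (between the pads) lies 5 mm behind it; z points along the fingers, y is the line along which they close (so a half turn about z gives the same grasp; the last joint's range is limited). The gripper opens to 85 mm and grips with 20 to 120 N. Pads are 22 mm wide; open, the fingers measure 114 mm over their backs; the gripper's body (76 mm by 85 mm) begins 54 mm behind the grasp point. The pads swing forward as they close: fully open they stand 13 mm farther back than shut.
Start: joints at [1.177, 0.353, 1.633, -0, 1.155, -0.002], TCP at [238.657, 577.643, 245.281] pointing down, gripper open.
Joint ranges: [-2.63, 2.63], [-0.92, 2.1], [0.06, 2.66], [-1.3, 4.44], [0, 2.69], [-3.02, 3.02]. Speed limits (rad/s): [2.22, 2.22, 2.79, 3.14, 3.14, 3.14].

INTERFACE

Orientations are given as [roll, pitch, yaw] about the fixed x, y, z axes, in that order (R = Rz(yaw) Ry(pitch) Rx(roll)).
In Python, from rig import r gives the robot as it stands.
- The arm moves only by the tool step_arm, never from a script. Its argument "plan" is text: rows parted by semicolons, each of 7 numbers parted by spaces: the turn, a rotation vector about the world's x, y, z in degrees, then the shift along the world's x, y, z in mm, then the closure in counts, from 0 (fully open) to 255 (shut). In form: rx ry rz x y z hand; .... A call has 1 to 8 rows; each row is the pose to reach, as a shift and turn from the pose commanded when the call began; what a row does not reach only later rows make up. A row lasts 1/10 s, in which the tool goes at most 50 mm and 8.59 degrees, less where a joint would pass 70% of its speed; a pose out of reach is approached as far as the arm can. A call with a gripper value outside its range is refused whole. The fingers move at their own pace and stop on an object; "force" is the grip in N (left out, the last holds). Time passes only in rows, so rows that repeat a pose let the fingers close. It gives the time, the measured TCP pose, the force, the opening and the grip force at its end, in the units of the state.
- r.sense(): the state, without advancing time (a new reading comes with each control period).
- r.grab_frame(name): name is "scene" or "top" or "wrist"; returns (picture, depth): 384x512x3 uint8, red, green, blue; 384x512 float32, mm along the optical axis (not along the pixel's ray), 0 where there is no reading.
- r.get_calibration(name): a dict with "K" (3x3 intrinsics, pixels), "world_from_camera" (4x4, takes a point from camera to world coordinates). Camera axes: x right, y down, z forward; pixel columns grow to the right and rows downward; lengths in mm; the calibration is good to about 2 mm. A picture is of the moment at which its call begins: read the wrist's pose just before it. get_calibration takes no time and is no camera call; for the wrist camera it gives the pose at the moment of the call.
- r.sign_off(): hands the job in; it is judged then, once.
The state is a dict: "clock": time; "qpos": joint angles; "qvel": joint speeds; "joint_efforts": joint torques, N m; "eef_pos": TCP position; "tcp_rot": TCP orientation; "contact_force": force on the tool from outside, world axes, zero at the start; "wrist_torque": the same for the moment, N m; "opening": opening from 0.0 (shut) to 1.0 (fully open); "grasp_force": force on a finger pad.
Only numpy, scipy, OpenCV 4.12 (cv2) and the standard library are available. Lean on these libraries where they do the work, as an engineer would, in place of code of your own. Each camera call takes 0.05 s, during which the arm holds its last target. There are 200 camera calls.

TASK

Hang the white spice caddy, with its two jars in it, on the steel rail: put both hooks over the open part of the rail, right of the red hood, then, with the hooks riding lightly on the rail, slide it left until the left hook is under the hood and against the end stop. Let go slowly, easing it back until its rubber feet rest on the board, so that its off-centre weight does not swing it. Do not drop it or press hard on the rail, and leave the mug, the tumbler and the pepper mill alone.

Things in the scene. Friction and masses are not known exactly. Their poses are not given: they have to be found in the camera images.
- caddy: loose white open box with two cells and a handle in the middle, with jars about 0.6 kg; 64 mm deep (x), 124 mm wide (y), 60 mm high, two hooks at the back. Origin: centre of the underside; +x to its back (hooks), +y to its left seen from the front, z up. Its weight lies about 41 mm in front of the hooks, so hung on them it leans its feet back against the board
- handle (a point): grip point on the caddy's wooden handle, in its middle, 150 mm above the underside (handle top 172 mm); the handle is an upright plate 12 mm thick (y) and 36 mm deep (x); the jars beside it end below 112 mm; axes as the caddy's
- hook_left (a point): in the caddy's left hook, caddy (41, 50, 95) mm: middle of the slot, at the underside of the hook's top, where the rail's top comes to lie. The hook is a flat steel inverted U, 12 mm wide (y), open downward; slot 18 mm wide, from the caddy's back (x = 32 mm) to the tip (x = 50 to 55 mm, reaching down to z = 79 mm); the top is 6 mm thick
- hook_right (a point): the same on the right hook, caddy (41, -50, 95) mm
- feet (a point): midway between the ends of two rubber feet, 12 mm thick, sticking out of the caddy's back below the hooks; caddy (57.5, 0, 10) mm. The rail passes between feet (top z = 16 mm) and hook tips (z = 79 mm) as the caddy comes on from the front, before it is lowered. Level, with the rail in mid-slot, they are 1.5 mm clear of the board; hanging freely the caddy leans back up to 5 degrees onto them
- stand: fixed upright wooden board, 370 mm wide, 202 mm high, with a hanging rail 18 mm in front of its front face. Origin: on the worktop, straight below the middle of the rail; +x from the rail to the board, +y along the rail to the left seen from the front, z up. Rail and board do not yield
- rail_mid (a point): point on the stand at the middle of the rail's range of height (132 mm up). The rail, a level round steel bar of 10 mm diameter, y = -155 to 160 mm, is clamped anywhere from 18 mm below to 18 mm above this point, different each time, and its true height is not reported: find it by feel. A dark bracket, y = -170 to -150 mm, carries its right end
- hood (a point): right edge (y = 116 mm) of the red hood over the rail's left end, same nominal height as point rail_mid; the hood runs from there left to the end stop, moves with the rail, its underside 10 mm above the rail's top, 32 mm tall, x = -14 to 18 mm. A hook fits under it only while it rides on the rail and cannot be put on or lifted off there
- stop (a point): face of the dark end stop (y = 150 mm) at the rail's left end, same nominal height as point rail_mid; the left side of the left hook comes against it, the hook's middle then at y = 144 mm
- spice_jar: glass spice jar with red cap, 45 mm across, 106 mm high, loose in one of the caddy's cells (which one varies; the cells are centred at y = +32 and -32 mm); origin at the centre of its underside, z up
- salt_shaker: glass salt shaker with a metal cap, 44 mm across, 90 mm high, loose in the caddy's other cell; origin at the centre of its underside, z up
- yellow_mug: bystander: yellow mug, 79 x 112 x 91 mm, origin at its underside; not to be moved
- tumbler: bystander: clear tumbler, 77 mm across, 89 mm high, origin at its underside; not to be moved
- pepper_mill: bystander: dark wooden pepper mill, 58 mm across, 160 mm high, origin at its underside; not to be moved

How it is judged:
By the outcome, as a careful person would: the job done as asked, in the order asked, and still so for the second after the job is handed in, with the robot touching nothing.
It also fails if it takes over 72 s, if anything falls off the work surface, if the arm or the gripper's body presses on something with over 40 N, if the wrist force passes 120 N, or if a joint passes its speed limit or range.

## Working session

There is one attempt and no reset: what is moved stays moved. The work goes in short steps, Python scripts to look and compute and a tool call to move; the robot and the scene stay as the last step left them, time stands still between calls to the robot, and variables do not carry over. Pictures are saved under pics/ and viewed, at most 10 in all, crops included, and the job is handed in when it is done.

Besides the shell and the picture viewer there is one more tool, called after "Request:" by a JSON object that holds its "api" and its "payload", one argument or row to a line. step_arm: Moves the arm, as the interface text tells. Its arguments: {"type":"object","properties":{"plan":{"type":"string"},"force":{"type":"number"}},"required":["plan"]}

```bash
ls; mkdir -p pics
python3 - <<'E'
from rig import r
import cv2,numpy as np
s=r.sense();print(s)
ims=[]
for n in ["scene","top"]:
    p,d=r.grab_frame(n);c=r.get_calibration(n);np.savez(n+".npz",p=p,d=d,K=c["K"],T=c["world_from_camera"])
    cv2.imwrite(f"pics/{n}1.png",p[:,:,::-1]);print(n,np.round(c["K"],1).tolist(),np.round(c["world_from_camera"],3).tolist())
E
```

```text
pics
{'clock': 0.0, 'qpos': array([ 1.17661797e+00,  3.53634098e-01,  1.63415264e+00,  2.99779723e-05,
        1.15519776e+00, -2.40926187e-03]), 'qvel': array([-0.00046849,  0.00153199, -0.0011162 , -0.00045415, -0.001157  ,
       -0.00040779]), 'joint_efforts': array([-3.91617621e-03, -6.05250835e+01, -3.42054391e+01, -2.89136506e-04,
        9.45301610e-03, -1.95137687e-06]), 'eef_pos': array([238.45807271, 577.21780505, 244.5625265 ]), 'tcp_rot': array([-3.14020089e+00, -3.07624390e-05,  2.74981141e+00]), 'contact_force': array([-0.21194058,  0.26893512, -0.66893298]), 'wrist_torque': array([ 0.03760993, -0.00456361, -0.01908673]), 'grasp_force': 0.0, 'opening': 1.0017818785649129}
scene [[420.2, 0.0, 258.8], [0.0, 420.2, 189.0], [0.0, 0.0, 1.0]] [[0.751, -0.286, 0.595, -178.288], [-0.66, -0.336, 0.672, -781.017], [0.008, -0.898, -0.441, 645.143], [0.0, 0.0, 0.0, 1.0]]
top [[387.5, 0.0, 251.6], [0.0, 387.5, 189.9], [0.0, 0.0, 1.0]] [[0.022, -0.992, 0.126, 358.195], [-1.0, -0.022, -0.003, 42.856], [0.006, -0.126, -0.992, 1394.921], [0.0, 0.0, 0.0, 1.0]]
```

View pics/scene1.png

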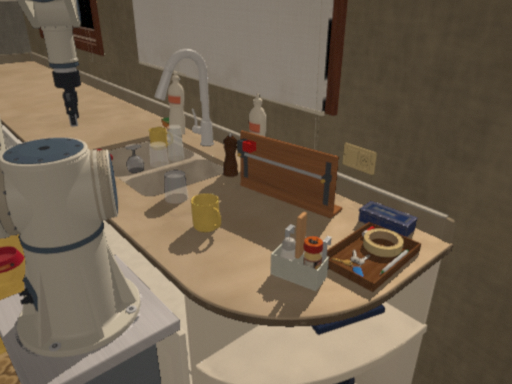

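View pics/top1.png

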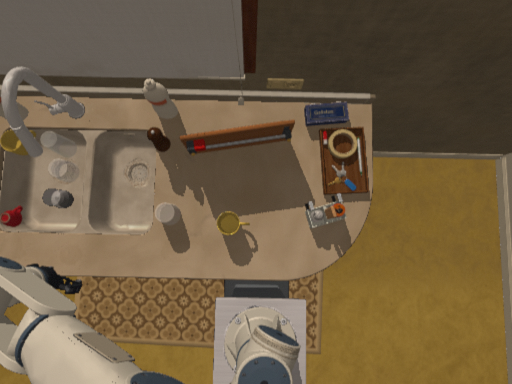

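The scene view shows the caddy near (300,262) beside a tray, the handle at (300,230), and the board and rail with the red hood at (247,146). In the top view, the caddy is at (326,211), the rail runs from (190,148) to (293,132), the hood is at (199,146), the mug at (229,223), the tumbler at (166,212) and the mill at (158,138).

```bash
cat > h.py <<'E'
import numpy as np,cv2
def load(n):
    z=np.load(n+".npz");return z["p"],z["d"].astype(float),z["K"],z["T"]
def cloud(d,K,T):
    v,u=np.indices(d.shape)
    P=np.stack([(u-K[0,2])/K[0,0]*d,(v-K[1,2])/K[1,1]*d,d],-1)
    W=P@T[:3,:3].T+T[:3,3];W[d<=0]=np.nan
    return W
def snap(n,f):
    from rig import r
    c=r.get_calibration(n);p,d=r.grab_frame(n)
    np.savez(f+".npz",p=p,d=d,K=c["K"],T=c["world_from_camera"]);cv2.imwrite(f"pics/{f}.png",p[:,:,::-1])
    return p,d.astype(float),c["K"],c["world_from_camera"]
E
python3 - <<'E'
from h import *
for n,boxes in {"scene":dict(handle=(298,212,306,250),caddy=(270,240,332,288),red=(238,138,258,154)),"top":dict(caddy=(304,194,350,230),red=(190,140,208,154),board=(180,118,298,156))}.items():
    p,d,K,T=load(n);W=cloud(d,K,T)
    print(n,"table",np.round(W[225,260],1) if n=="scene" else np.round(W[180,270],1))
    for k,(a,b,c,e) in boxes.items():
        w=W[b:e,a:c].reshape(-1,3);q=p[b:e,a:c].reshape(-1,3).astype(int)
        ok=np.isfinite(w[:,0])&(w[:,2]>15)
        if k=="red": ok&=(q[:,0]>120)&(q[:,1]<50)
        w=w[ok]
        print(k,len(w),np.round(np.percentile(w,[0,2,50,98,100],axis=0),0).tolist())
        if k=="board":
            t=w[w[:,2]>185]; 
            c0=np.median(t,0);u=np.linalg.svd(t[:,:2]-t[:,:2].mean(0),full_matrices=False)[2][0]
            s=(t[:,:2]-t[:,:2].mean(0))@u;print("boardtop mean",t[:,:2].mean(0),u,np.degrees(np.arctan2(u[1],u[0])),np.percentile(s,[0,1,50,99,100]),np.percentile((t[:,:2]-t[:,:2].mean(0))@[-u[1],u[0]],[1,50,99]),len(t))
            t=w
        if k=="caddy" :
            for lo,hi in ((40,64),(70,115),(140,180)):
                t=w[(w[:,2]>lo)&(w[:,2]<hi)]
                if len(t)>5:
                    rc=cv2.minAreaRect(t[:,:2].astype(np.float32));print(lo,len(t),t.mean(0).round(1),rc)
            t=w[(w[:,2]>140)]
E
```

```text
scene table [533.7  16.7   1.3]
handle 291 [[430.0, -247.0, 77.0], [432.0, -244.0, 83.0], [443.0, -227.0, 132.0], [462.0, -220.0, 173.0], [463.0, -213.0, 174.0]]
caddy 2113 [[399.0, -289.0, 15.0], [403.0, -286.0, 17.0], [436.0, -245.0, 58.0], [524.0, -166.0, 111.0], [576.0, -157.0, 114.0]]
40 780 [ 433.6 -232.    53.4] ((447.4410095214844, -221.3518524169922), (66.9219741821289, 123.82384490966797), 17.521421432495117)
70 699 [ 449.7 -242.3   91.5] ((454.3750915527344, -238.06332397460938), (58.703338623046875, 115.43095397949219), 46.65281295776367)
red 17 [[639.0, 196.0, 177.0], [639.0, 196.0, 177.0], [644.0, 207.0, 181.0], [653.0, 224.0, 184.0], [654.0, 225.0, 184.0]]
top table [573.6 -27.5  -1.1]
caddy 677 [[404.0, -288.0, 16.0], [412.0, -282.0, 18.0], [454.0, -216.0, 86.0], [512.0, -156.0, 172.0], [518.0, -152.0, 179.0]]
40 186 [ 447.  -207.3   55.4] ((452.6607971191406, -220.23641967773438), (63.83073806762695, 123.68113708496094), 17.048412322998047)
70 298 [ 464.1 -219.6   98.6] ((468.9357604980469, -215.20166015625), (72.62326049804688, 111.57221984863281), 16.69091796875)
140 61 [ 452.  -218.6  165.8] ((452.62908935546875, -220.5355224609375), (33.79621124267578, 12.457963943481445), 18.896379470825195)
red 28 [[643.0, 195.0, 177.0], [643.0, 196.0, 177.0], [648.0, 210.0, 181.0], [654.0, 225.0, 186.0], [654.0, 227.0, 186.0]]
board 2032 [[633.0, -92.0, 15.0], [641.0, -84.0, 21.0], [695.0, 89.0, 163.0], [729.0, 258.0, 205.0], [773.0, 270.0, 208.0]]
boardtop mean [701.04571335  92.84327883] [ 0.17496491 -0.98457467] -79.9233839224302 [-179.7220212  -175.21616235   -1.12997305  183.22428686  187.23826823] [-13.86002693  -0.52888367   9.19412624] 633
```

Request:
{"api": "step_arm", "payload": {
  "plan": "0 0 -8 12 -46 8 0;0 0 -16 25 -93 16 0;0 0 -24 37 -139 24 0;0 0 -32 50 -186 32 0;0 0 -40 62 -232 40 0;0 0 -48 75 -279 48 0;0 0 -56 87 -325 55 0;0 0 -64 100 -372 55 0"
}}

```text
clock: 0.9
eef_pos: [338.9, 204.1, 301.1]
tcp_rot: [3.14, -0.001, 1.628]
contact_force: [1.8, -0.4, -0.4]
opening: 1.003
grasp_force: 0.0
```

Request:
{"api": "step_arm", "payload": {
  "plan": "0 0 -8 12 -46 0 0;0 0 -16 24 -93 0 0;0 0 -24 36 -139 0 0;0 0 -32 48 -186 0 0;0 0 -40 58 -232 0 0;0 0 -48 70 -279 0 0;0 0 -56 80 -325 0 0;0 0 -64 90 -370 0 0"
}}

```text
clock: 1.7
eef_pos: [428.5, -166.5, 300.2]
tcp_rot: [-3.142, -0.0, 0.509]
contact_force: [0.6, 0.2, 1.0]
opening: 0.998
grasp_force: 0.0
```

Run:
```python
from h import *
from rig import r
s=r.sense();print(s["clock"],s["eef_pos"],s["tcp_rot"],s["qpos"])
p,d,K,T=snap("wrist","w1");print(np.round(T,3).tolist(),np.round(K,0).tolist())
```

```text
1.7 [ 428.47155175 -166.52616637  300.19749269] [-3.14153293e+00 -9.06461217e-05  5.09413667e-01] [-3.74025417e-01  3.47996365e-02  1.90502103e+00  1.15747952e-04
  1.20176063e+00  6.87315489e-01]
[[0.488, -0.836, -0.251, 491.13], [-0.873, -0.467, -0.139, -130.592], [-0.002, 0.287, -0.958, 429.28], [0.0, 0.0, 0.0, 1.0]] [[271.0, 0.0, 256.0], [0.0, 271.0, 189.0], [0.0, 0.0, 1.0]]
```

View pics/w1.png

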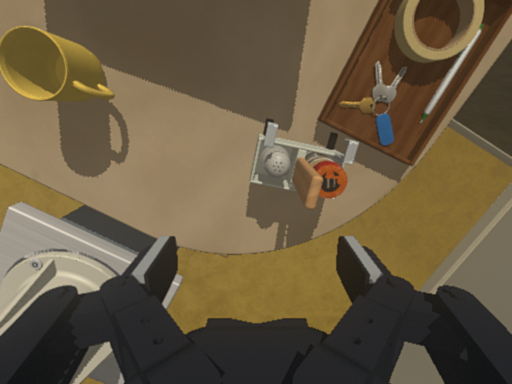

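The wrist view shows the caddy's handle at (308,182), its hooks at (270,130) and (351,152), the salt shaker in the left cell and the spice jar in the right one. The tray corner is near (410,160).

Run:
```python
from h import *
p,d,K,T=load("w1");W=cloud(d,K,T)
w=W[110:220,240:365].reshape(-1,3);w=w[np.isfinite(w[:,0])]
for lo,hi in ((56,64),(93,104),(168,176)):
    t=w[(w[:,2]>lo)&(w[:,2]<hi)];print(lo,len(t),t.mean(0).round(1),cv2.minAreaRect(t[:,:2].astype(np.float32)))
c=np.array([452.5,-220.3]);a=np.radians(17)
R=np.array([[np.cos(a),np.sin(a)],[-np.sin(a),np.cos(a)]])
t=w[(w[:,2]>93)&(w[:,2]<104)];l=(t[:,:2]-c)@R.T
for s in (1,-1):
    k=l[(l[:,1]*s>40)&(l[:,0]>25)];print("hook",s,len(k),k.min(0).round(1),k.max(0).round(1)) if len(k) else None
# stand from scene+top
for n in("scene","top"):
    p,d,K,T=load(n);W=cloud(d,K,T);f=W.reshape(-1,3);f=f[np.isfinite(f[:,0])]
    a=np.radians(10.08);o=np.array([701.,92.8]);R=np.array([[np.cos(a),np.sin(a)],[-np.sin(a),np.cos(a)]])
    l=np.c_[(f[:,:2]-o)@R.T,f[:,2]]
    top=l[(np.abs(l[:,0])<60)&(np.abs(l[:,1])<190)&(l[:,2]>196)&(l[:,2]<212)];print(n,"top",len(top),np.percentile(top,[1,50,99],axis=0).round(1).tolist())
    for z0,z1 in((30,80),(80,110),(165,195)):
      fr=l[(np.abs(l[:,0])<40)&(np.abs(l[:,1])<120)&(l[:,2]>z0)&(l[:,2]<z1)]
      if len(fr)>20: print(" front",z0,len(fr),np.percentile(fr[:,0],[5,25,50,75,95]).round(1),"slope",np.polyfit(fr[:,1],fr[:,0],1))
    ra=l[(l[:,0]>-60)&(l[:,0]<-14)&(np.abs(l[:,1])<130)&(l[:,2]>100)&(l[:,2]<165)]
    if len(ra)>5: print(" rail",len(ra),np.percentile(ra,[2,25,50,75,98],axis=0).round(1).tolist())
```

```text
56 712 [ 449.  -201.9   59.9] ((447.972412109375, -219.3719482421875), (64.04251098632812, 124.02558898925781), 17.327260971069336)
93 711 [ 478.4 -209.    99.8] ((466.8189392089844, -213.7236328125), (70.55459594726562, 112.26426696777344), 17.333154678344727)
168 387 [ 448.7 -218.3  171.6] ((448.65313720703125, -218.9375), (35.048580169677734, 12.07917308807373), 18.47670555114746)
hook 1 225 [25.2 46.4] [50.6 58.4]
hook -1 247 [ 25.1 -53.9] [ 51.2 -41.2]
scene top 348 [[-12.3, -185.4, 196.2], [-5.9, -25.3, 201.1], [4.9, 174.0, 204.5]]
 front 30 826 [-10.9  -8.9  -7.3  -6.   -3.8] slope [ 6.48910634e-03 -7.32178342e+00]
 front 80 529 [-10.8  -8.9  -7.5  -6.   -4. ] slope [ 3.14440515e-03 -7.43559173e+00]
 front 165 612 [-20.1  -9.3  -7.7  -6.   -3.9] slope [-0.02747216 -8.76833082]
 rail 258 [[-39.0, -124.7, 131.7], [-31.4, -62.3, 135.5], [-29.5, 11.7, 138.1], [-27.5, 94.3, 140.4], [-20.6, 128.4, 163.5]]
top top 518 [[-5.6, -182.6, 196.3], [1.2, -1.5, 201.6], [9.3, 175.2, 207.0]]
 front 30 57 [-5.5 -4.7 -4.2 -3.7 -3.1] slope [ 3.89578966e-03 -4.25153021e+00]
 front 80 125 [-5.2 -4.7 -4.1 -3.6 -2.9] slope [ 3.40182037e-03 -4.05258180e+00]
 front 165 228 [-30.9  -5.5  -4.7  -4.2  -3.3] slope [-0.05487373 -6.85758191]
 rail 224 [[-34.8, -125.0, 132.6], [-26.1, -68.0, 136.7], [-23.7, -7.6, 138.7], [-21.0, 55.6, 140.7], [-17.7, 108.7, 157.0]]
```

Request:
{"api": "step_arm", "payload": {
  "plan": "0 0 -6 10 -26 -25 0;0 0 -11.8 20 -53 -60 0;0 0 -11.8 20 -53 -95 0;0 0 -11.8 20 -53 -120 0;0 0 -11.8 20 -53 -140 0;0 0 -11.8 20 -53 -155 0;0 0 -11.8 20 -53 -155 0"
}}

```text
clock: 2.45
eef_pos: [447.1, -216.6, 143.2]
tcp_rot: [-3.139, 0.003, 0.31]
contact_force: [-0.0, 0.4, -0.1]
opening: 0.999
grasp_force: 0.0
```

Request:
{"api": "step_arm", "payload": {
  "plan": "0 0 0 0 0 0 120;0 0 0 0 0 0 160;0 0 0 0 0 0 180;0 0 0 0 0 0 200;0 0 0 0 0 0 220;0 0 0 0 0 0 255;0 0 0 0 0 0 255;0 0 0 0 0 0 255",
  "force": 60
}}

```text
clock: 3.25
eef_pos: [448.6, -217.4, 145.3]
tcp_rot: [-3.142, 0.0, 0.31]
contact_force: [0.0, -1.4, -1.0]
opening: 0.136
grasp_force: 59.5
```

Request:
{"api": "step_arm", "payload": {
  "plan": "0 0 0 0 0 2 255;0 0 0 0 0 5 255;0 0 0 0 0 9 255;0 0 0 0 0 14 255;0 0 0 0 0 20 255;0 0 0 0 0 20 255",
  "force": 80
}}

```text
clock: 3.85
eef_pos: [449.2, -217.6, 166.3]
tcp_rot: [3.14, -0.001, 0.31]
contact_force: [-0.3, 0.0, -5.9]
opening: 0.134
grasp_force: 77.9
```

Request:
{"api": "step_arm", "payload": {
  "plan": "0 0 0 0 0 12 255;0 0 0 0 0 27 255;0 0 0 0 0 43 255;0 0 0 0 0 57 255;0 0 -1 6 14 64 255;0 0 -2 14 34 64 255;0 0 -3 26 60 64 255;0 0 -4 38 90 64 255"
}}

```text
clock: 4.65
eef_pos: [487.0, -126.9, 230.2]
tcp_rot: [3.141, -0.001, 0.238]
contact_force: [0.4, -0.5, -6.1]
opening: 0.131
grasp_force: 78.4
```

Request:
{"api": "step_arm", "payload": {
  "plan": "0 0 -1 13 31 0 255;0 0 -2 26 62 0 255;0 0 -3 39 93 0 255;0 0 -3.3 52 124 0 255;0 0 -3.3 65 155 0 255;0 0 -3.3 77 182 0 255;0 0 -3.3 85 203 0 255;0 0 -3.3 89 211 0 255"
}}

```text
clock: 5.45
eef_pos: [576.2, 85.7, 229.8]
tcp_rot: [-3.141, -0.001, 0.184]
contact_force: [1.2, 0.4, -6.5]
opening: 0.131
grasp_force: 78.4
```

Run:
```python
from h import *
from rig import r
s=r.sense();print(s["clock"],s["eef_pos"],s["tcp_rot"],s["contact_force"],s["wrist_torque"])
p,d,K,T=snap("wrist","w2");print(np.round(T[:3,3],1))
W=cloud(d,K,T);np.save("W2.npy",W)
f=W.reshape(-1,3);f=f[np.isfinite(f[:,0])]
```

```text
5.45 [576.21436038  85.66033645 229.81252219] [-3.14095967e+00 -6.02426687e-04  1.83947483e-01] [ 1.16882976  0.38436289 -6.53948281] [0.08635261 0.01163455 0.02885831]
[646.9  99.2 359. ]
```

View pics/w2.png

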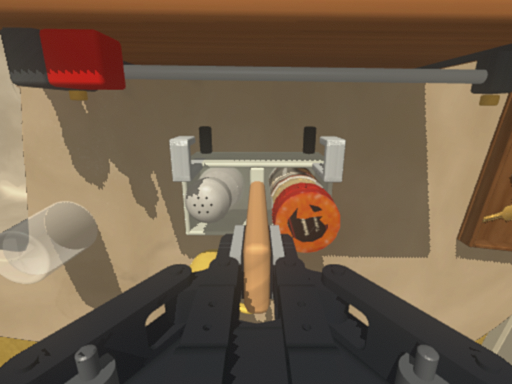

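The rail spans row ~75 with the hood edge at column 123. The hooks are at (182,157) and (332,157), both in front of the rail, and the caddy is held straight.

```bash
cat > m.py <<'E'
from h import *
def measure(f,tcp,yaw,hoodcol=None):
    p,d,K,T=load(f);W=cloud(d,K,T)
    R=np.array([[np.cos(yaw),np.sin(yaw)],[-np.sin(yaw),np.cos(yaw)]])
    L=np.dstack([(W[...,:2]-tcp[:2])@R.T,W[...,2]])   # tool-aligned frame, origin at TCP xy
    return p,d,L
E
python3 - <<'E'
from m import *
tcp=np.array([576.21,85.66]);yaw=.18395
p,d,L=measure("w2",tcp,yaw)
def box(a,b,c,e,lo,hi):
    t=L[b:e,a:c].reshape(-1,3);return t[np.isfinite(t[:,0])&(t[:,2]>lo)&(t[:,2]<hi)]
for a,c in((165,200),(318,350)):
    t=box(a,128,c,188,160,205);print("hook",len(t),np.percentile(t,[2,50,98],axis=0).round(1).tolist())
t=box(130,60,468,84,115,160);
zt=np.percentile(t[:,2],95);print("rail",len(t),np.percentile(t,[2,50,98],axis=0).round(1).tolist(),np.polyfit(t[:,1],t[:,0],1),np.polyfit(t[:,1],t[:,2],1))
for u in(150,250,350,450):print(u,L[64:84:2,u].round(1).tolist())
t=box(40,25,130,92,140,200);q=p[25:92,40:130].reshape(-1,3)
red=[x for x in L[25:92,60:130][(p[25:92,60:130,0]>100)&(p[25:92,60:130,1]<40)] if np.isfinite(x[0])];red=np.array(red);print("hood",np.percentile(red,[1,5,50,95,99],axis=0).round(1).tolist())
t=box(130,0,468,60,0,210);print("board",len(t),np.percentile(t,[2,50,98],axis=0).round(1).tolist())
t=t[t[:,2]<190];print(len(t),np.median(t,0) if len(t) else "")
# caddy rim & handle
t=box(185,155,335,168,130,150);print("rim",len(t),np.percentile(t,[2,50,98],axis=0).round(1).tolist(),np.polyfit(t[:,1],t[:,0],1),np.polyfit(t[:,1],t[:,2],1))
E
```

```text
hook 1055 [[18.4, 44.1, 165.7], [39.5, 48.7, 185.7], [53.5, 55.9, 187.1]]
hook 988 [[25.9, -54.9, 166.4], [40.1, -48.1, 185.8], [53.3, -43.4, 187.3]]
rail 4780 [[91.5, -153.5, 135.4], [96.6, -30.9, 138.9], [102.4, 91.0, 140.8]] [1.25537678e-02 9.71836638e+01] [1.48748306e-03 1.38734754e+02]
150 [[116.9, 113.7, 46.5], [102.3, 80.5, 138.5], [100.8, 80.4, 139.0], [99.4, 80.3, 139.7], [97.9, 80.3, 140.4], [96.7, 81.1, 138.6], [95.4, 81.3, 138.2], [94.2, 82.2, 136.4], [105.5, 132.6, -0.0], [103.1, 132.4, 1.1]]
250 [[115.6, 7.7, 55.2], [115.8, 8.0, 40.0], [100.7, 5.7, 139.6], [99.3, 5.7, 139.8], [97.9, 5.7, 140.0], [96.5, 5.7, 140.7], [95.2, 5.7, 139.3], [93.9, 5.7, 138.6], [92.8, 5.8, 134.9], [103.1, 9.1, 0.1]]
350 [[114.4, -92.5, 63.3], [114.4, -97.0, 49.5], [101.0, -69.5, 137.4], [99.4, -69.0, 139.3], [98.0, -69.3, 138.8], [96.6, -69.1, 139.7], [95.2, -69.4, 139.3], [93.8, -69.5, 139.4], [92.7, -70.5, 136.6], [103.0, -114.2, 0.6]]
450 [[111.4, -179.0, 83.8], [113.1, -195.4, 59.1], [118.9, -234.1, 0.6], [99.4, -144.0, 138.6], [98.0, -144.3, 138.6], [96.4, -143.4, 140.4], [95.2, -144.5, 139.3], [93.9, -145.3, 138.4], [92.5, -145.6, 138.5], [91.2, -146.7, 137.1]]
hood [[85.0, 93.5, 155.8], [85.8, 93.9, 161.8], [100.1, 101.6, 181.4], [114.5, 116.7, 182.9], [116.1, 119.3, 183.4]]
board 20190 [[113.8, -142.2, 90.4], [115.9, -24.3, 183.5], [123.4, 85.6, 203.4]]
11226 [115.29151136 -24.25597029 150.78277904]
rim 991 [[26.5, -49.9, 132.4], [29.9, 0.4, 144.2], [30.6, 50.8, 146.7]] [1.04131918e-03 2.92061721e+01] [1.06951285e-03 1.42017408e+02]
```

Request:
{"api": "step_arm", "payload": {
  "plan": "0 0 -0.4 8 1.4 0 255;0 0 -0.7 18 3.1 0 255;0 0 -0.7 28 4.8 0 255;0 0 -0.7 36 6.2 0 255;0 0 -0.7 44 7.6 0 255;0 0 -0.7 50 8.6 0 255;0 0 -0.7 55 9.5 0 255;0 0 -0.7 56 9.7 0 255"
}}

```text
clock: 6.3
eef_pos: [632.2, 93.4, 229.2]
tcp_rot: [-3.142, -0.0, 0.17]
contact_force: [-0.3, 0.5, -6.3]
opening: 0.13
grasp_force: 78.6
```

Run:
```python
from m import *
from rig import r
s=r.sense();print(s["clock"],s["eef_pos"],s["tcp_rot"],s["contact_force"],s["wrist_torque"])
snap("wrist","w3")
p,d,L=measure("w3",s["eef_pos"],s["tcp_rot"][2])
def box(a,b,c,e,lo,hi):
    t=L[b:e,a:c].reshape(-1,3);return t[np.isfinite(t[:,0])&(t[:,2]>lo)&(t[:,2]<hi)]
t=box(100,100,400,190,130,143);t=t[np.abs(t[:,1])<110];t=t[t[:,0]>34];print("rail",len(t),np.percentile(t,[2,50,98],axis=0).round(1).tolist(),np.polyfit(t[:,1],t[:,0],1))
```

```text
6.3 [632.16159447  93.4229485  229.15024691] [-3.14157766e+00 -3.55190093e-05  1.70250836e-01] [-0.28724782  0.45644116 -6.29705596] [0.03536096 0.02672182 0.01972751]
rail 2651 [[36.8, -106.5, 136.1], [41.5, -2.9, 139.0], [45.8, 100.2, 140.8]] [2.15355204e-04 4.15295079e+01]
```

View pics/w3.png

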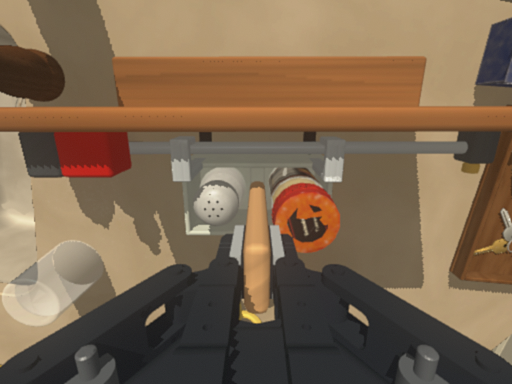

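Both hooks are above the rail at row 147, with the left hook at (180,160) well right of the hood edge at (128,155). I'll lower it now.

Request:
{"api": "step_arm", "payload": {
  "plan": "0 0 0 0.5 0 -5 255;0 0 0 0.5 0 -11 255;0 0 0 0.5 0 -17 255;0 0 0 0.5 0 -23 255;0 0 0 0.5 0 -28 255;0 0 0 0.5 0 -32 255;0 0 0 0.5 0 -34 255;0 0 0 0.5 0 -34 255"
}}

```text
clock: 7.15
eef_pos: [632.0, 93.3, 195.0]
tcp_rot: [-3.142, 0.0, 0.17]
contact_force: [-0.1, -0.4, -5.2]
opening: 0.133
grasp_force: 78.6
```

Request:
{"api": "step_arm", "payload": {
  "plan": "0 0 0 0 0 -0.5 255;0 0 0 0 0 -1 255;0 0 0 0 0 -1.5 255;0 0 0 0 0 -2 255;0 0 0 0 0 -2 255"
}}

```text
clock: 7.65
eef_pos: [632.1, 93.4, 193.3]
tcp_rot: [-3.142, 0.0, 0.17]
contact_force: [0.1, 0.1, -5.7]
opening: 0.129
grasp_force: 78.6
```

Request:
{"api": "step_arm", "payload": {
  "plan": "0 0 0 0 0 -0.4 255;0 0 0 0 0 -0.7 255;0 0 0 0 0 -1 255;0 0 0 0 0 -1 255"
}}

```text
clock: 8.05
eef_pos: [632.1, 93.3, 192.2]
tcp_rot: [-3.142, 0.0, 0.17]
contact_force: [1.2, 0.6, -5.9]
opening: 0.128
grasp_force: 78.6
```

Request:
{"api": "step_arm", "payload": {
  "plan": "0 0 0 0 0 -0.4 255;0 0 0 0 0 -0.7 255;0 0 0 0 0 -1 255;0 0 0 0 0 -1 255"
}}

```text
clock: 8.45
eef_pos: [632.1, 93.3, 191.2]
tcp_rot: [3.142, 0.0, 0.17]
contact_force: [-0.1, 0.1, -5.3]
opening: 0.128
grasp_force: 78.6
```

Request:
{"api": "step_arm", "payload": {
  "plan": "0 0 0 0 0 -0.4 255;0 0 0 0 0 -0.7 255;0 0 0 0 0 -1 255;0 0 0 0 0 -1 255"
}}

```text
clock: 8.85
eef_pos: [632.1, 93.4, 190.2]
tcp_rot: [3.142, 0.0, 0.17]
contact_force: [-0.2, 0.3, -6.3]
opening: 0.132
grasp_force: 78.6
```

Request:
{"api": "step_arm", "payload": {
  "plan": "0 0 0 0 0 -0.3 255;0 0 0 0 0 -0.5 255;0 0 0 0 0 -0.7 255;0 0 0 0 0 -0.7 255"
}}

```text
clock: 9.25
eef_pos: [632.2, 93.3, 189.7]
tcp_rot: [3.142, -0.0, 0.17]
contact_force: [-0.5, -0.2, -3.5]
opening: 0.132
grasp_force: 78.9
```

Request:
{"api": "step_arm", "payload": {
  "plan": "0 0 0 0 0 -0.2 255;0 0 0 0 0 -0.3 255;0 0 0 0 0 -0.3 255"
}}

```text
clock: 9.55
eef_pos: [632.2, 93.3, 189.6]
tcp_rot: [3.142, -0.0, 0.17]
contact_force: [-2.2, -0.8, -0.8]
opening: 0.129
grasp_force: 79.2
```

Run:
```python
from rig import r
s=r.sense();print(s["contact_force"],s["wrist_torque"],s["eef_pos"],s["tcp_rot"])
```

```text
[-2.17100653 -0.82136118 -0.76196132] [0.09189437 0.2102192  0.04571189] [632.22875053  93.29927862 189.55176815] [ 3.14150976e+00 -2.42913076e-04  1.70266775e-01]
```

Request:
{"api": "step_arm", "payload": {
  "plan": "0 0 0 0 0 0.2 255;0 0 0 -0.3 2 0.2 255;0 0 0 -0.8 5 0.2 255;0 0 0 -1.5 9 0.2 255;0 0 0 -2.2 13 0.2 255;0 0 0 -2.7 16 0.2 255;0 0 0 -3.1 18 0.2 255;0 0 0 -3.4 20 0.2 255"
}}

```text
clock: 10.35
eef_pos: [628.8, 113.5, 189.6]
tcp_rot: [3.141, -0.0, 0.17]
contact_force: [0.7, -1.5, -1.5]
opening: 0.132
grasp_force: 79.2
```

Request:
{"api": "step_arm", "payload": {
  "plan": "0 0 0 -0.3 2 0 255;0 0 0 -0.8 5 0 255;0 0 0 -1.5 9 0 255;0 0 0 -2.2 13 0 255;0 0 0 -3 18 0 255;0 0 0 -3.8 22 0 255;0 0 0 -4.2 25 0 255;0 0 0 -4.6 27 0 255"
}}

```text
clock: 11.15
eef_pos: [624.1, 140.7, 189.5]
tcp_rot: [-3.142, -0.0, 0.17]
contact_force: [0.3, -2.9, -1.2]
opening: 0.131
grasp_force: 79.3
```

Run:
```python
from m import *
from rig import r
s=r.sense();print(s["clock"],s["eef_pos"],s["tcp_rot"],s["contact_force"],s["wrist_torque"])
snap("wrist","w4")
```

```text
11.15 [624.12249446 140.70051742 189.50834654] [-3.14158899e+00 -6.85849138e-05  1.70430258e-01] [ 0.28859584 -2.91360326 -1.1807421 ] [-0.27689455 -0.18225309 -0.05223865]
```

View pics/w4.png

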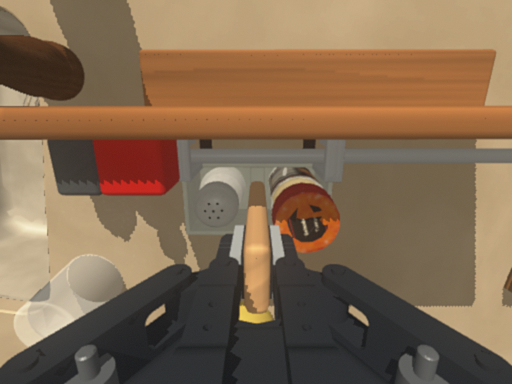

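The left hook, at (183,160), is just entering under the hood, whose edge is at (178,165). The sideways force is only 3 N, so I'll continue.

Request:
{"api": "step_arm", "payload": {
  "plan": "0 0 0 -0.3 2 0 255;0 0 0 -0.7 4 0 255;0 0 0 -1.2 7 0 255;0 0 0 -1.7 10 0 255;0 0 0 -2.2 13 0 255;0 0 0 -2.6 15 0 255;0 0 0 -2.9 17 0 255;0 0 0 -3.1 18.5 0 255"
}}

```text
clock: 12.0
eef_pos: [621.0, 159.0, 189.5]
tcp_rot: [-3.142, 0.0, 0.17]
contact_force: [-0.7, -2.4, -0.3]
opening: 0.129
grasp_force: 79.3
```

Request:
{"api": "step_arm", "payload": {
  "plan": "0 0 0 -0.1 0.6 0 255;0 0 0 -0.2 1.2 0 255;0 0 0 -0.3 1.8 0 255;0 0 0 -0.3 1.8 0 255"
}}

```text
clock: 12.4
eef_pos: [620.7, 160.7, 189.5]
tcp_rot: [-3.141, 0.0, 0.17]
contact_force: [-0.6, -2.2, -0.6]
opening: 0.126
grasp_force: 79.3
```

Request:
{"api": "step_arm", "payload": {
  "plan": "0 0 0 -0.1 0.5 0 255;0 0 0 -0.2 1 0 255;0 0 0 -0.2 1 0 255"
}}

```text
clock: 12.7
eef_pos: [620.5, 161.7, 189.5]
tcp_rot: [-3.141, -0.0, 0.17]
contact_force: [0.3, -2.6, -1.1]
opening: 0.131
grasp_force: 79.4
```

Request:
{"api": "step_arm", "payload": {
  "plan": "0 0 0 -0.1 0.5 0 255;0 0 0 -0.2 1 0 255;0 0 0 -0.2 1 0 255"
}}

```text
clock: 13.0
eef_pos: [620.3, 162.7, 189.5]
tcp_rot: [-3.141, -0.0, 0.17]
contact_force: [-0.3, -3.0, -1.0]
opening: 0.125
grasp_force: 79.3
```

Request:
{"api": "step_arm", "payload": {
  "plan": "0 0 0 -0.1 0.5 0 255;0 0 0 -0.2 1 0 255;0 0 0 -0.2 1 0 255"
}}

```text
clock: 13.3
eef_pos: [620.1, 163.8, 189.5]
tcp_rot: [-3.141, 0.0, 0.17]
contact_force: [-0.3, -2.5, -1.2]
opening: 0.13
grasp_force: 79.3
```

Request:
{"api": "step_arm", "payload": {
  "plan": "0 0 0 -0.1 0.5 0 255;0 0 0 -0.1 0.8 0 255;0 0 0 -0.1 0.8 0 255"
}}

```text
clock: 13.6
eef_pos: [620.0, 164.5, 189.5]
tcp_rot: [-3.142, 0.0, 0.17]
contact_force: [0.3, -2.7, -1.2]
opening: 0.126
grasp_force: 79.4
```

Request:
{"api": "step_arm", "payload": {
  "plan": "0 0 0 -0.1 0.4 0 255;0 0 0 -0.1 0.7 0 255;0 0 0 -0.1 0.7 0 255"
}}

```text
clock: 13.9
eef_pos: [619.9, 165.2, 189.5]
tcp_rot: [-3.142, -0.0, 0.17]
contact_force: [-0.1, -2.6, -0.4]
opening: 0.128
grasp_force: 79.4
```

Request:
{"api": "step_arm", "payload": {
  "plan": "0 0 0 -0.1 0.4 0 255;0 0 0 -0.1 0.7 0 255;0 0 0 -0.1 0.7 0 255"
}}

```text
clock: 14.2
eef_pos: [619.9, 165.9, 189.5]
tcp_rot: [-3.142, 0.0, 0.17]
contact_force: [-0.2, -2.0, 0.4]
opening: 0.128
grasp_force: 79.4
```

Request:
{"api": "step_arm", "payload": {
  "plan": "0 0 0 -0.1 0.5 0 255;0 0 0 -0.2 1 0 255;0 0 0 -0.2 1 0 255"
}}

```text
clock: 14.5
eef_pos: [619.7, 167.0, 189.5]
tcp_rot: [-3.141, -0.0, 0.17]
contact_force: [0.3, -2.5, -1.1]
opening: 0.131
grasp_force: 79.4
```

Request:
{"api": "step_arm", "payload": {
  "plan": "0 0 0 -0.1 0.5 0 255;0 0 0 -0.2 1 0 255;0 0 0 -0.2 1 0 255"
}}

```text
clock: 14.8
eef_pos: [619.5, 167.4, 189.6]
tcp_rot: [3.141, 0.0, 0.17]
contact_force: [-0.3, -4.8, 0.1]
opening: 0.128
grasp_force: 79.5
```

Request:
{"api": "step_arm", "payload": {
  "plan": "0 0 0 -0.1 0.3 0 255;0 0 0 -0.1 0.6 0 255;0 0 0 -0.1 0.6 0 255"
}}

```text
clock: 15.1
eef_pos: [619.5, 167.5, 189.6]
tcp_rot: [3.14, 0.0, 0.17]
contact_force: [0.4, -7.8, 1.4]
opening: 0.135
grasp_force: 79.6
```

Run:
```python
from m import *
from rig import r
s=r.sense();print(s["clock"],s["eef_pos"],s["tcp_rot"],s["contact_force"],s["wrist_torque"])
snap("wrist","w5")
```

```text
15.1 [619.46940963 167.53191985 189.63799941] [3.14009085e+00 7.32656522e-05 1.70220257e-01] [ 0.38773418 -7.75045403  1.35407028] [-1.09791706 -0.18014993 -0.21336903]
```

View pics/w5.png

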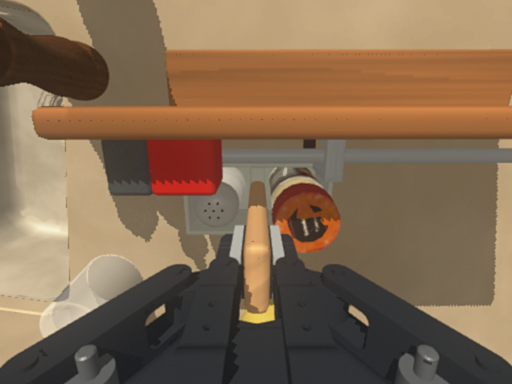

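The left hook is now under the hood, whose edge is at (221,165), and the sideways force rose to 8 N, so it is against the stop. I'll relieve the pressure and lean it back in small steps.

Request:
{"api": "step_arm", "payload": {
  "plan": "0 0 0 0 -0.2 0 255;0 0 0 0.1 -0.4 0 255;0.04 -0.25 0 -0.1 -0.45 -0.18 255;0.08 -0.5 0 -0.35 -0.45 -0.35 255;0.12 -0.75 0 -0.55 -0.45 -0.53 255;0.17 -1 0 -0.75 -0.5 -0.7 255;0.17 -1 0 -0.75 -0.5 -0.7 255"
}}

```text
clock: 15.85
eef_pos: [618.7, 167.3, 188.9]
tcp_rot: [3.141, -0.018, 0.17]
contact_force: [0.6, -5.4, -0.1]
opening: 0.128
grasp_force: 79.4
```

Request:
{"api": "step_arm", "payload": {
  "plan": "0.04 -0.25 0 -0.2 0 -0.18 255;0.08 -0.5 0 -0.43 -0.07 -0.35 255;0.08 -0.5 0 -0.43 -0.07 -0.35 255"
}}

```text
clock: 16.15
eef_pos: [618.2, 167.3, 188.5]
tcp_rot: [3.141, -0.027, 0.17]
contact_force: [2.2, -5.6, -0.2]
opening: 0.13
grasp_force: 79.4
```

Request:
{"api": "step_arm", "payload": {
  "plan": "0.04 -0.25 0 -0.2 0 -0.18 255;0.08 -0.5 0 -0.4 -0.07 -0.35 255;0.08 -0.5 0 -0.4 -0.07 -0.35 255"
}}

```text
clock: 16.45
eef_pos: [617.8, 167.2, 188.2]
tcp_rot: [3.14, -0.035, 0.17]
contact_force: [0.2, -5.6, 1.3]
opening: 0.13
grasp_force: 79.5
```

Run:
```python
from rig import r
s=r.sense();print(s["contact_force"],s["wrist_torque"],s["eef_pos"],s["tcp_rot"])
```

```text
[ 0.18210002 -5.58332566  1.30649811] [-0.85866484  0.01187929 -0.23222141] [617.80612886 167.1737104  188.18146482] [ 3.14046348 -0.03545515  0.17007743]
```

Request:
{"api": "step_arm", "payload": {
  "plan": "0.04 -0.25 0 -0.2 0 -0.15 255;0.08 -0.5 0 -0.4 -0.07 -0.3 255;0.08 -0.5 0 -0.4 -0.07 -0.3 255"
}}

```text
clock: 16.75
eef_pos: [617.2, 167.1, 187.9]
tcp_rot: [3.14, -0.044, 0.17]
contact_force: [0.7, -6.2, 1.1]
opening: 0.133
grasp_force: 79.6
```

Run:
```python
from rig import r
s=r.sense();print(s["contact_force"],s["wrist_torque"],s["eef_pos"],s["tcp_rot"])
```

```text
[ 0.68617266 -6.19475723  1.07335373] [-0.96357649  0.28120924 -0.30024074] [617.17910887 167.1093045  187.87725231] [ 3.14034913 -0.04366608  0.17011089]
```

Request:
{"api": "step_arm", "payload": {
  "plan": "0.04 -0.2 0 -0.15 -0.1 -0.1 255;0.07 -0.4 0 -0.3 -0.3 -0.2 255;0.07 -0.4 0 -0.3 -0.3 -0.2 255"
}}

```text
clock: 17.05
eef_pos: [616.6, 166.9, 187.6]
tcp_rot: [3.141, -0.05, 0.17]
contact_force: [-0.7, -5.2, 2.0]
opening: 0.133
grasp_force: 79.8
```

Run:
```python
from rig import r
s=r.sense();print(s["contact_force"],s["wrist_torque"],s["eef_pos"],s["tcp_rot"])
```

```text
[-0.72913899 -5.24728079  1.9845975 ] [-0.88552581  0.61346655 -0.17806381] [616.58813429 166.94522231 187.57041816] [ 3.14062447 -0.05012845  0.17019874]
```

Request:
{"api": "step_arm", "payload": {
  "plan": "-0.01 0.1 0 0.1 -0.1 0.1 255;-0.03 0.2 0 0.15 -0.1 0.1 255;-0.03 0.2 0 0.15 -0.1 0.1 255;-0.03 0.2 0 0.15 -0.1 0.1 255",
  "force": 40
}}

```text
clock: 17.45
eef_pos: [616.7, 166.9, 187.6]
tcp_rot: [3.141, -0.046, 0.17]
contact_force: [-3.1, -5.2, 1.6]
opening: 0.132
grasp_force: 79.8
```

Request:
{"api": "step_arm", "payload": {
  "plan": "0 0 0 0 0 0 255;0 0 0 0 0 0 255;0 0 0 0 0 0 255;0 0 0 0 0 0 255",
  "force": 20
}}

```text
clock: 17.85
eef_pos: [616.7, 166.9, 187.6]
tcp_rot: [3.141, -0.046, 0.17]
contact_force: [-1.9, -5.3, 1.5]
opening: 0.126
grasp_force: 79.8
```

Request:
{"api": "step_arm", "payload": {
  "plan": "0 0 0 0 0 0 230;0 0 0 0 0 0 226;0 0 0 0 0 0 224;0 0 0 0 0 0 222;0 0 0 0 0 0 222",
  "force": 20
}}

```text
clock: 18.35
eef_pos: [616.7, 166.9, 187.6]
tcp_rot: [3.141, -0.046, 0.17]
contact_force: [-1.1, -5.0, 2.1]
opening: 0.132
grasp_force: 61.3
```

Request:
{"api": "step_arm", "payload": {
  "plan": "0 0 0 0 0 0 221;0 0 0 0 0 0 220;0 0 0 0 0 0 219;0 0 0 0 0 0 218;0 0 0 0 0 0 218"
}}

```text
clock: 18.85
eef_pos: [616.8, 167.0, 187.5]
tcp_rot: [3.141, -0.047, 0.17]
contact_force: [-1.7, -5.3, 0.7]
opening: 0.145
grasp_force: 2.4
```

Run:
```python
from rig import r
s=r.sense();print(s["contact_force"],s["wrist_torque"],s["eef_pos"],s["tcp_rot"],s["grasp_force"])
```

```text
[-1.71313677 -5.29487049  0.68863266] [-0.82798846  0.29433289 -0.01358761] [616.76850772 167.00077068 187.4536232 ] [ 3.14084033 -0.04658267  0.17039703] 2.4377160519361496
```

Request:
{"api": "step_arm", "payload": {
  "plan": "0 0 0 0 0 0 217;0 0 0 0 0 0 216;0 0 0 0 0 0 215;0 0 0 0 0 0 214;0 0 0 0 0 0 213;0 0 0 0 0 0 212;0 0 0 0 0 0 211;0 0 0 0 0 0 210"
}}

```text
clock: 19.65
eef_pos: [617.4, 167.6, 187.9]
tcp_rot: [-3.141, -0.048, 0.17]
contact_force: [-0.3, -0.2, 0.4]
opening: 0.175
grasp_force: 0.0
```

Run:
```python
from rig import r
s=r.sense();print(s["contact_force"],s["wrist_torque"],s["eef_pos"],s["tcp_rot"],s["grasp_force"],s["opening"])
```

```text
[-0.32369872 -0.18248097  0.43642508] [0.07097523 0.01296962 0.0148055 ] [617.43166345 167.63442409 187.88248541] [-3.14148949 -0.04841873  0.17025383] 0.0 0.17481699413514445
```

Request:
{"api": "step_arm", "payload": {
  "plan": "0 0 0 0 0 0 200;0 0 0 0 0 0 190;0 0 0 0 0 0 180;0 0 0 0 0 0 170;0 0 0 0 0 0 160;0 0 0 0 0 0 150;0 0 0 0 0 0 140;0 0 0 0 0 0 140"
}}

```text
clock: 20.45
eef_pos: [617.2, 167.3, 187.7]
tcp_rot: [3.141, -0.048, 0.17]
contact_force: [-0.4, 0.0, -0.0]
opening: 0.45
grasp_force: 0.0
```

Request:
{"api": "step_arm", "payload": {
  "plan": "0 0 0 -0.1 0 2 140;0 0 0 -0.3 0 7 140;0 0 0 -0.7 -0.1 15 140;0 0 0 -1.2 -0.2 25 140;0 0 0 -1.8 -0.3 38 140;0 0 0 -2.6 -0.4 55 140;0 0 0 -6 -1 75 140;0 0 0 -15 -3 95 140"
}}

```text
clock: 21.25
eef_pos: [602.6, 164.4, 284.5]
tcp_rot: [3.141, -0.049, 0.17]
contact_force: [0.2, -0.1, 0.0]
opening: 0.453
grasp_force: 0.0
```

Request:
{"api": "step_arm", "payload": {
  "plan": "0 0 0 -15 -3 20 140;0 0 0 -35 -6 30 140;0 0 0 -55 -10 30 140;0 0 0 -75 -14 30 140;0 0 0 -90 -16 30 140;0 0 0 -95 -17 30 140;0 0 0 -95 -17 30 140"
}}

```text
clock: 21.95
eef_pos: [507.1, 147.4, 313.3]
tcp_rot: [3.141, -0.049, 0.17]
contact_force: [0.2, 0.9, 1.7]
opening: 0.452
grasp_force: 0.0
```

Run:
```python
from m import *
from rig import r
s=r.sense();print(s["clock"],s["eef_pos"],s["contact_force"])
p,_,_,_=snap("wrist","w6");q,_,_,_=snap("scene","s6")
q=cv2.resize(q[100:260,180:400],None,fx=2.2,fy=2.4)
cv2.imwrite("pics/f.png",np.vstack([cv2.resize(p,(484,290)),cv2.resize(q,(484,300))])[:,:,::-1])
```

```text
21.95 [507.14702234 147.36364164 313.34122911] [0.1944218  0.91263098 1.65206355]
```

View pics/f.png

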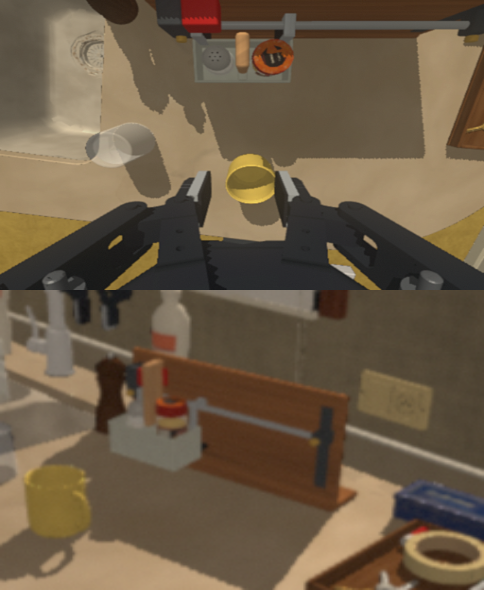

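The caddy hangs with its left hook under the hood, level sideways, and nothing else has moved. Next is a numeric check of the stop position: the right hook's middle should be 72 mm from the hood edge.

Run:
```python
from m import *
from rig import r
p,d,L=measure("w6",np.array([507.15,147.36]),.1704)
# crop coords scaled 484/512, 290/384
t=L[14:52,295:315].reshape(-1,3);t=t[np.isfinite(t[:,0])&(t[:,2]>143)&(t[:,2]<152)]
print("hookR",len(t),np.percentile(t,[3,50,97],axis=0).round(1).tolist())
m=(p[:50,150:250,0]>100)&(p[:50,150:250,1]<40);h=L[:50,150:250][m];print("hood",np.percentile(h,[1,3,50,97],axis=0).round(1).tolist())
b=L[25:112,190:320].reshape(-1,3);b=b[(b[:,2]>90)&(b[:,2]<112)&(b[:,0]>60)]
print("rim",cv2.minAreaRect(b[:,:2].astype(np.float32)),np.percentile(b,[2,98],axis=0).round(1).tolist())
```

```text
hookR 375 [[139.1, -54.3, 143.8], [152.2, -48.6, 145.5], [164.9, -43.1, 147.1]]
hood [[nan, nan, nan], [nan, nan, nan], [nan, nan, nan], [nan, nan, nan]]
rim ((127.50484466552734, -4.327705383300781), (135.2265167236328, 92.24225616455078), 89.99274444580078) [[81.4, -60.3, 90.9], [173.2, 62.2, 107.8]]
```

Run:
```python
from m import *
from rig import r
p,d,L=measure("w6",np.array([507.15,147.36]),.1704)
m=(p[:50,150:250,0]>100)&(p[:50,150:250,1]<40);h=L[:50,150:250][m];h=h[np.isfinite(h[:,0])];h=h[h[:,2]>165];print("hood",np.percentile(h,[1,3,50,97],axis=0).round(1).tolist())
```

```text
hood [[142.0, 24.2, 179.8], [142.5, 24.8, 180.3], [155.4, 41.0, 181.7], [166.9, 55.6, 183.2]]
```

```bash
python3 -c "
from rig import r
print(r.sign_off())"
```

```text
the job is handed in; nothing more can be done
None
```

The caddy hangs on the rail with both jars in it, left hook under the hood and within about 1 mm of the end stop by camera (I felt it touch before letting go), feet eased onto the board; the mug, tumbler and pepper mill were left alone, and the job was handed in after about 22 s, with no verdict returned.

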